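# Set up the soldering fixture for a lamp stem

## Robot

A 6-joint arm with a two-finger parallel gripper is mounted at the origin on a cart in front of the work surface, level with it; the furniture and walls round the work are solid. World frame = base frame: x ahead of the robot, y to its left, z up, the work surface at z = 0. Lengths are in m, angles in rad, forces in N, time in s.
With the tool pointing down it reaches from about 0.3 to 0.875 m from the base axis. Payload 6.4 kg.
Tool frame: the origin (TCP) lies at the very end of the fingers, on their centre line; the grasp point (between the pads) lies 19 mm behind it (ctrl.grip_point_offset is the distance from the TCP to the grasp point, in m); z points along the fingers, y is the line along which they close (so a half turn about z gives the same grasp; the last joint's range is limited). The gripper opens to 85 mm and grips with 20 to 120 N. Pads are 22 mm wide; open, the fingers measure 114 mm over their backs; the gripper's body (76 mm by 85 mm) begins 54 mm behind the grasp point. The pads swing forward as they close: fully open they stand 13 mm farther back than shut.
Start: joints at [-1.361, 0.181, 1.607, -0, 1.354, -0.206], TCP at [0.232, -0.526, 0.231] pointing down, gripper open.
Joint ranges: [-2.99, 2.99], [-0.89, 2.07], [0.3, 2.58], [-1.14, 4.28], [0, 2.63], [-3.12, 3.12]. Speed limits (rad/s): [2.57, 2.57, 3.01, 3.14, 3.14, 3.14].

## Interface

Orientations are given as a unit quaternion [x, y, z, w].
In Python, from rig import ctrl gives the robot as it stands. The module is installed in compiled form; this text tells all that it offers.
- The arm moves only by the shell command python3 -m inch 'ROWS' [OPENING] [FORCE]. ROWS is a JSON object of lists of equal length, an entry for each row: "translation": the shift along the tool's x, y, z in m, a list of three; "delta_rot": the turn, a rotation vector about the tool's x, y, z in degrees, a list of three. A call has 1 to 20 rows; each row is the pose to reach, as a shift and turn from the pose commanded when the call began, along the tool's axes at that moment; what a row does not reach only later rows make up. A row lasts 1/8 s, in which the tool goes at most 62.5 mm and 10.7 degrees, less where a joint would pass 70% of its speed; a pose out of reach is approached as far as the arm can. A call with a gripper value outside its range is refused whole. OPENING is the finger opening in m, from 0 to 0.0854, set as the call begins (- or left out, the last holds). The fingers move at their own pace and stop on an object; FORCE is the grip in N (left out, the last holds). Time passes only in rows, so rows that repeat a pose let the fingers close. It gives the time, the measured TCP pose, the force, the opening and the grip force at its end, in the units of the state.
- ctrl.get_state(): the state, without advancing time (a new reading comes with each control period).
- ctrl.grab_frame(name): name is "scene" or "top"; returns the picture (400x640x3 uint8, red, green, blue); there is no depth.
- ctrl.camera_info(name): a dict with "fx", "fy", "cx", "cy" (pixels), "pose" (4x4, takes a point from camera to world coordinates). Camera axes: x right, y down, z forward; pixel columns grow to the right and rows downward; lengths in m; the calibration is good to about 2 mm. A picture is of the moment at which its call begins. camera_info takes no time and is no camera call.
- ctrl.finish_job(): hands the job in; it is judged then, once.
Trained networks look in the newest picture that a camera, given by its name, has taken for a name from the list of things; names that differ only in an ending like _2 or _b are one class to them, and where a whole thing is asked for, a point or a joint stands for the part that bears it (a point fixed in the world has none). Each returns a list of dicts, best first, with "conf" (0 to 1); they miss things now and then, are a little off and sometimes report something else, mostly with a low value. They report only what shows in the picture. A call takes as long as a camera call. They do not tell look-alikes from the thing itself.
- ctrl.look_for(name, camera): "at" ([x, y, z] in m, in the coordinates of the camera as it stood for that picture, good to about 4 mm: the middle of the surface that is visible of it).
- ctrl.masks_of(name, camera): "region" (400x640 bool, what is visible of it).
- ctrl.mark_of(name, camera): "at" ([x, y, z] in m, in the coordinates of the camera as it stood for that picture, good to about 4 mm: a listed point, or the origin of a listed thing).
The state is a dict: "time": time; "joint_pos": joint angles; "joint_velocities": joint speeds; "joint_efforts": joint torques, N m; "tool_pos": TCP position; "eef_rot": TCP orientation; "ft_force": force on the tool from outside, world axes, zero at the start; "ft_torque": the same for the moment, N m; "opening": finger opening in m; "grasp_force": force on a finger pad.
Only numpy, scipy, OpenCV 4.12 (cv2) and the standard library are available. Lean on these libraries where they do the work, as an engineer would, in place of code of your own. Each camera call takes 0.05 s, during which the arm holds its last target. There are 200 camera calls.

## Task

Set up the pinned fixture so that the brass lamp stem can be soldered lying level: press the riser of the right height fully home on the small station and the narrow cradle fully home on that riser, and press the wide cradle fully home on the wide station. Lay the stem in both grooves with the middle of its socket cup over the wide cradle and its tube in the narrow cradle, then hang the saddle weight upright over the tube, about midway between the two cradles, and leave everything standing on its own.

Things in the scene. Friction and masses are not known exactly. Their poses are not given: they have to be found in the camera images.
- fixture_plate: Fixed bare-aluminium tooling plate, 90 (x) x 240 (y) x 12 mm. Origin: centre of its underside, on the bench. The stem will lie along its y axis, on which the two stations are screwed, 70 mm either side of the middle; which station is at which end varies.
- wide_station: Fixed dark steel pad on the plate, 78 (x) x 42 (y) mm, its top 22 mm above the bench, with two upright studs (10 mm thick, 13 tall, upper 7 tapering to a 3 mm tip) on its x axis, 40 mm apart. Origin: on its top face midway between the studs; axes parallel to the plate's. Fits the wide cradle.
- small_station: Fixed dark steel pad on the plate, 62 (x) x 42 (y) mm, its top 22 mm above the bench, with two upright studs (10 mm thick, 13 tall, upper 7 tapering to a 3 mm tip) on its x axis, 28 mm apart. Origin: on its top face midway between the studs; axes parallel to the plate's. Fits the risers and the narrow cradle.
- short_riser: Loose steel block 48 (x) x 28 (y) x 30 mm high; on top two upright studs (10 mm thick, 13 tall, upper 7 tapering to a 3 mm tip) on its x axis, 28 mm apart; two square sockets (12 wide, 14 deep) below, on its x axis, 28 mm apart. Origin: centre of underside, z up; a half turn is the same. Grip across y. 0.18 kg.
- tall_riser: Loose steel block like the short riser (same studs and sockets) but 45 mm high; two cross holes one above the other in each long side, where the short one has a single hole. 0.25 kg. Origin: centre of underside, z up.
- narrow_cradle: Loose steel vee block 48 (x) x 28 (y) x 36 mm high; 90 degree groove along y in its top, 28 wide at the mouth, its bottom 22 mm above the underside; a 14 mm tube in it has its axis 31.9 mm above the underside; two square sockets (12 wide, 14 deep) below, on its x axis, 28 mm apart. Origin: centre of underside, z up; a half turn is the same. Grip across y. 0.2 kg.
- wide_cradle: Loose steel vee block 60 (x) x 28 (y) x 62 mm high; 90 degree groove along y in its top, 42 wide at the mouth, its bottom 41 mm above the underside; a 30 mm cup in it has its axis 61.9 mm above the underside; two square sockets (12 wide, 14 deep) below, on its x axis, 40 mm apart. Origin: centre of underside, z up; a half turn is the same. Grip across y. 0.35 kg.
- lamp_stem: Loose brass lamp stem along its x axis, 205 mm long: tube 14 mm thick; round socket cup 30 mm thick at x = -95 to -45 mm (middle -70); hexagonal locknut 30 mm across flats at x = 94 to 104; tube ends at 110. Origin: on the axis at the balance point, where to grip it; 15 mm above the bench as it lies. In place, x = +70 is over the narrow cradle. May roll about its axis. 0.25 kg.
- saddle_weight: Loose dark steel hold-down weight, an upside-down U: 30 (x) x 46 (y) x 58 mm high; slot along x, open below, 22 mm wide, with a vee roof 46 mm above the underside. Astride the tube it hangs on the roof, its underside 36 mm below the tube's axis. Origin: centre of underside, z up; a half turn is the same. Grip across y. 0.4 kg.
Not all that is in view belongs to the job. What is shaped like the saddle_weight but turquoise is not meant.

How it is judged:
At the end, for the whole second after the job is handed in: Short riser on small station, narrow cradle on it, wide cradle on wide station (3 mm depth, 5 mm sideways, 0.12 rad); stem down in both grooves (5 mm), level (0.04 rad), cup middle over wide cradle (12 mm); weight hung on the tube (5 mm; upright 0.2, in line 0.3 rad), midway (20 mm); all at rest (z of short_riser in the frame of small_station between -0.003 and 0.003 m and horizontal distance between short_riser and small_station below 0.005 m and angle between the x axis of short_riser and the x axis of small_station, either way round below 0.12 rad and z of narrow_cradle in the frame of short_riser between 0.027 and 0.033 m and horizontal distance between narrow_cradle and short_riser below 0.005 m and angle between the x axis of narrow_cradle and the x axis of short_riser, either way round below 0.12 rad and z of wide_cradle in the frame of wide_station between -0.003 and 0.003 m and horizontal distance between wide_cradle and wide_station below 0.005 m and angle between the x axis of wide_cradle and the x axis of wide_station, either way round below 0.12 rad and z of lamp_stem in the frame of wide_cradle between 0.0569 and 0.0669 m and x of lamp_stem in the frame of wide_cradle between -0.015 and 0.015 m and z of lamp_stem in the frame of narrow_cradle between 0.0269 and 0.0369 m and x of lamp_stem in the frame of narrow_cradle between -0.015 and 0.015 m and x of wide_cradle in the frame of lamp_stem between -0.082 and -0.058 m and angle between lamp_stem's own x axis and vertical between 1.531 and 1.611 rad and x of saddle_weight in the frame of lamp_stem between -0.02 and 0.02 m and z of saddle_weight in the frame of wide_cradle between 0.0209 and 0.0309 m and x of saddle_weight in the frame of wide_cradle between -0.015 and 0.015 m and angle between saddle_weight's own z axis and vertical below 0.2 rad and angle between the x axis of saddle_weight and the x axis of lamp_stem, either way round below 0.3 rad and linear speed of each of short_riser, narrow_cradle, wide_cradle, lamp_stem, saddle_weight below 0.02 m/s); the robot touches nothing.
It also fails if it takes over 128 s, if anything falls off the work surface, if the arm or the gripper's body presses on something with over 40 N, if the wrist force passes 120 N, or if a joint passes its speed limit or range.

## Working session

There is one attempt and no reset: what is moved stays moved. The work goes in short steps, Python scripts to look and compute and a shell command to move; the robot and the scene stay as the last step left them, time stands still between calls to the robot, and variables do not carry over. Pictures are saved under pics/ and viewed, at most 14 in all, crops included, and the job is handed in when it is done.

```bash
mkdir -p pics; cat > h.py <<'E'
import numpy as np, cv2
from rig import ctrl
from scipy.spatial.transform import Rotation as R
def info(c):
    i=ctrl.camera_info(c); return i,np.array(i["pose"])
def w(c,p):
    i,P=info(c); return (P@np.r_[p,1])[:3]
def ray(c,u,v,z):
    i,P=info(c); d=P[:3,:3]@np.array([(u-i["cx"])/i["fx"],(v-i["cy"])/i["fy"],1]); o=P[:3,3]
    return o+d*(z-o[2])/d[2]
def proj(c,p):
    i,P=info(c); q=np.linalg.inv(P)@np.r_[p,1]; return q[0]/q[2]*i["fx"]+i["cx"],q[1]/q[2]*i["fy"]+i["cy"]
def save(c,n):
    f=ctrl.grab_frame(c); cv2.imwrite(f"pics/{n}.png",f[:,:,::-1]); return f
E
python3 - <<'E'
from h import *
np.set_printoptions(precision=4,suppress=True)
for c in ("top","scene"):
    save(c,c+"0"); i,P=info(c); print(c,i["fx"],P)
    for n in "fixture_plate wide_station small_station short_riser tall_riser narrow_cradle wide_cradle lamp_stem saddle_weight".split():
        print(n,[(w(c,d["at"]).round(4).tolist(),round(d["conf"],2)) for d in ctrl.mark_of(n,c)[:3]])
print(ctrl.get_state())
E
```

```text
top 377.8119561611856 [[-0.0242 -0.9919  0.1247  0.3965]
 [-0.9997  0.0232 -0.0097 -0.0418]
 [ 0.0068 -0.1249 -0.9921  0.925 ]
 [ 0.      0.      0.      1.    ]]
fixture_plate [([0.6104, 0.0316, -0.0029], 0.92)]
wide_station [([0.6185, 0.1023, 0.0199], 0.7)]
small_station [([0.5965, -0.0384, 0.0225], 0.97)]
short_riser [([0.4417, 0.1636, 0.0024], 0.5)]
tall_riser [([0.4158, 0.2495, -0.0005], 0.7)]
narrow_cradle [([0.5313, 0.2973, 0.0014], 0.63)]
wide_cradle [([0.4305, -0.1446, 0.0038], 0.93)]
lamp_stem [([0.5345, -0.2795, 0.0148], 0.96)]
saddle_weight [([0.4627, -0.3613, -0.0009], 0.72), ([0.4369, -0.0422, -0.0042], 0.48)]
scene 462.0704420938273 [[ 0.8603 -0.2299  0.455  -0.0004]
 [-0.5097 -0.3982  0.7626 -0.9301]
 [ 0.0059 -0.888  -0.4598  0.585 ]
 [ 0.      0.      0.      1.    ]]
fixture_plate []
wide_station []
small_station [([0.595, -0.0354, 0.0266], 0.38)]
short_riser [([0.442, 0.1588, 0.0033], 0.54)]
tall_riser [([0.4216, 0.243, 0.0002], 0.84)]
narrow_cradle [([0.5313, 0.2937, 0.0001], 0.74)]
wide_cradle [([0.432, -0.1498, -0.0021], 0.87), ([0.4201, 0.2448, 0.0017], 0.51)]
lamp_stem [([0.5337, -0.2752, 0.0138], 0.74)]
saddle_weight [([0.4603, -0.3614, 0.0014], 0.75), ([0.4373, -0.0453, -0.0057], 0.58)]
{'time': 1.0, 'joint_pos': array([-1.3613,  0.1808,  1.607 , -0.    ,  1.3538, -0.2063]), 'joint_velocities': array([ 0.0003, -0.0015, -0.0007,  0.0002, -0.0004,  0.0008]), 'joint_efforts': array([ -0.0007, -44.485 , -35.1685,  -0.0004,   0.0008,   0.    ]), 'tool_pos': array([ 0.2323, -0.526 ,  0.2313]), 'eef_rot': array([ 0.9785,  0.2064, -0.    ,  0.    ]), 'ft_force': array([ 0.3914, -0.239 ,  0.463 ]), 'ft_torque': array([-0.0127, -0.0083,  0.0464]), 'grasp_force': 0.0, 'opening': 0.08515834095023915}
```

```bash
python3 - <<'E'
import cv2
a=cv2.imread("pics/top0.png");cv2.imwrite("pics/t1.png",cv2.resize(a[60:400,0:600],(800,453),interpolation=cv2.INTER_CUBIC))
E
```

```text
(no output)
```

View pics/top0.png

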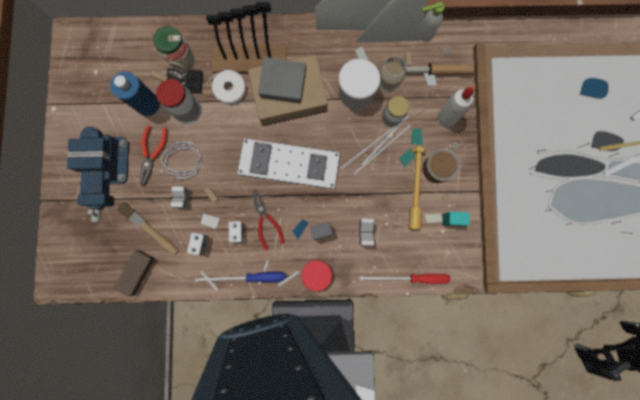

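View pics/scene0.png

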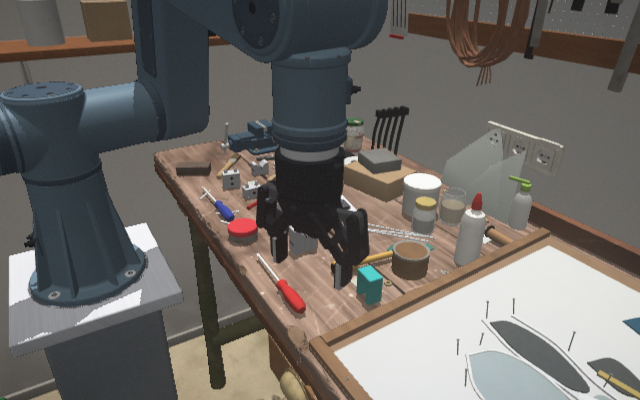

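Top view: fixture at (288,163), wide station left (260,158), small station right (317,167). The short riser is at (235,232), tall riser (197,243), narrow cradle (178,197), wide cradle (367,232), stem (417,187) with its cup toward the robot, and the real saddle at (321,231). The turquoise decoy is at (458,219). Next I fit the models to the masks.

```bash
cat > fit.py <<'E'
from h import *
from scipy.optimize import minimize
def box(x0,x1,y0,y1,z0,z1): return np.array([[x,y,z] for x in(x0,x1) for y in(y0,y1) for z in(z0,z1)],float)
def cyl(x0,x1,r): 
    a=np.linspace(0,2*np.pi,16); return np.array([[x,r*np.cos(t),r*np.sin(t)] for x in(x0,x1) for t in a])
def studs(s,z): return [box(-s/2-5,-s/2+5,-5,5,z,z+6),box(s/2-5,s/2+5,-5,5,z,z+6),]
M={"fixture_plate":[box(-45,45,-120,120,0,12)],
"short_riser":[box(-24,24,-14,14,0,30)]+[box(s-5,s+5,-5,5,30,36) for s in(-14,14)]+[box(s-1.5,s+1.5,-1.5,1.5,30,43) for s in(-14,14)],
"narrow_cradle":[box(-24,24,-14,14,0,36)],"wide_cradle":[box(-30,30,-14,14,0,62)],
"saddle_weight":[box(-15,15,-23,23,0,58)],
"lamp_stem":[cyl(-95,110,7),cyl(-95,-45,15),cyl(94,104,16)]}
def render(c,n,q,zb,S=4):
    i,P=info(c); Pi=np.linalg.inv(P); im=np.zeros((400*S,640*S),np.uint8)
    cs,sn=np.cos(q[2]),np.sin(q[2])
    for b in M[n]:
        b=b/1000; pts=np.c_[q[0]+cs*b[:,0]-sn*b[:,1],q[1]+sn*b[:,0]+cs*b[:,1],b[:,2]+zb]@Pi[:3,:3].T+Pi[:3,3]
        uv=np.c_[pts[:,0]/pts[:,2]*i["fx"]+i["cx"]+.5,pts[:,1]/pts[:,2]*i["fy"]+i["cy"]+.5]*S
        cv2.fillConvexPoly(im,cv2.convexHull((uv*16).astype(np.int32)),255,shift=4)
    return cv2.resize(im,(640,400),interpolation=cv2.INTER_AREA)/255.
def fit(n,cams,p0,yaws,zb=0.,near=0.06):
    ms={}
    for c in cams:
        ctrl.masks_of
        u0=np.array(proj(c,np.r_[p0,zb+.02])); best=None
        for d in ctrl.masks_of(n,c):
            r=np.array(d["region"]); v,u=np.nonzero(r)
            if len(u)<15: continue
            e=np.hypot(u.mean()-u0[0],v.mean()-u0[1])
            if e<15 and (best is None or e<best[0]): best=(e,r)
        if best: ms[c]=best[1].astype(float)
    if n=="fixture_plate":
        for c in ms:
            v,u=np.nonzero(ms[c]); k=cv2.convexHull(np.c_[u,v].astype(np.int32)); m=np.zeros((400,640),np.uint8); cv2.fillConvexPoly(m,k,1); ms[c]=m.astype(float)
    def cost(q): return sum(np.abs(render(c,n,q,zb)-m).sum()/m.sum() for c,m in ms.items())
    out=None
    for y in yaws:
        s=np.array([[0,0,0],[.008,0,0],[0,.008,0],[0,0,.2]])+np.r_[p0,y]
        r=minimize(cost,np.r_[p0,y],method="Nelder-Mead",options=dict(initial_simplex=s,xatol=2e-4,fatol=1e-4))
        if out is None or r.fun<out.fun: out=r
    print(n,list(ms),out.x.round(4),round(out.fun,3)); return out.x
E
python3 - <<'E'
from fit import *
f=save("top","t2")
Y=(-1.2,-.6,0,.6,1.2,1.57)
im=cv2.resize(f[:,:,::-1].copy(),(2560,1600),interpolation=cv2.INTER_CUBIC)
for n,p,y in [("fixture_plate",(.61,.032),(0,.15,-.15)),("short_riser",(.442,.162),Y),("narrow_cradle",(.531,.296),Y),("wide_cradle",(.431,-.146),Y),("saddle_weight",(.437,-.043),Y),("lamp_stem",(.534,-.278),(0,.1,-.1))]:
    q=fit(n,["top"],p,y)
    m=(render("top",n,q,0)>.5).astype(np.uint8); k,_=cv2.findContours(cv2.resize(m,(2560,1600)),0,2); cv2.drawContours(im,k,-1,(0,255,0),1)
cv2.imwrite("pics/ov.png",cv2.resize(im[480:1040,640:1940],(800,345),interpolation=cv2.INTER_AREA))
cv2.imwrite("pics/ov.png",np.vstack([im[730:1030,640:1440],im[530:830,900:1700]]))
E
```

```text
fixture_plate ['top'] [ 0.6083  0.0323 -0.1745] 0.03
short_riser ['top'] [ 0.4428  0.1609 -0.0062] 0.045
narrow_cradle ['top'] [ 0.529   0.2963 -0.0393] 0.101
wide_cradle ['top'] [ 0.4341 -0.1481  3.1035] 0.137
saddle_weight ['top'] [ 0.4395 -0.0424  0.2631] 0.149
lamp_stem ['top'] [ 0.5364 -0.2821 -0.1139] 0.119
```

View pics/ov.png

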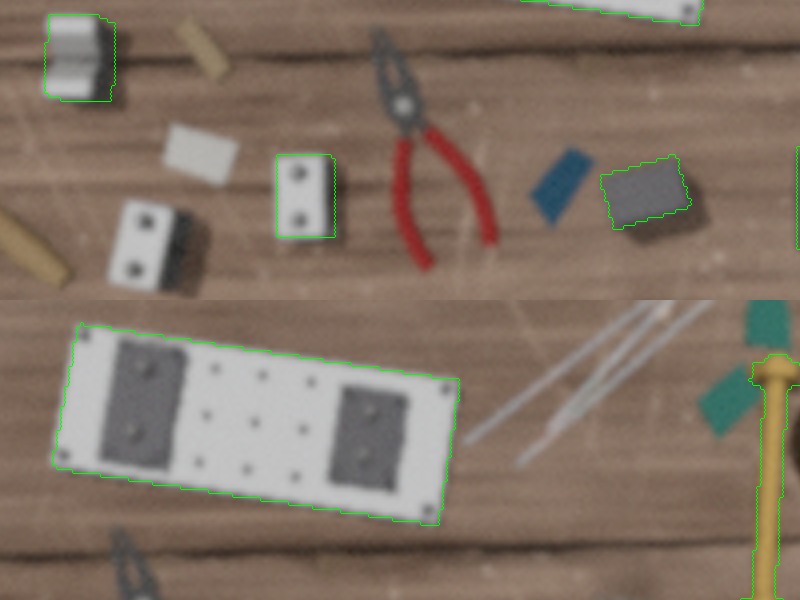

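Overlay: fits sit well on the narrow cradle, short riser (single stud pair, lower block), saddle and plate. The grasp and place targets can be worked out from these.

```bash
cat > to.py <<'E'
import sys,json
from h import *
s=ctrl.get_state(); p=np.array(s["tool_pos"]); r=R.from_quat(s["eef_rot"])
for a in sys.argv[1:]:
    x,y,z,psi=map(float,a.split(","))
    t=r.inv().apply(np.array([x,y,z])-p)
    q=R.from_euler("z",psi)*R.from_euler("x",np.pi)
    print(a,t.round(4).tolist(),(r.inv()*q).as_rotvec(degrees=True).round(1).tolist())
E
python3 to.py .4428,.1609,.1,-.006
```

```text
.4428,.1609,.1,-.006 [0.47, -0.5433, 0.1313] [-0.0, 0.0, 24.2]
```

```bash
python3 -m inch '{"translation":[[0.47,-0.543,0.06],[0.47,-0.543,0.06],[0.47,-0.543,0.06],[0.47,-0.543,0.06],[0.47,-0.543,0.06],[0.47,-0.543,0.06],[0.47,-0.543,0.06],[0.47,-0.543,0.06],[0.47,-0.543,0.06],[0.47,-0.543,0.06],[0.47,-0.543,0.06],[0.47,-0.543,0.06],[0.47,-0.543,0.08],[0.47,-0.543,0.12],[0.47,-0.543,0.14],[0.47,-0.543,0.14],[0.47,-0.543,0.14],[0.47,-0.543,0.14]],"delta_rot":[[0,0,8],[0,0,16],[0,0,24.2],[0,0,24.2],[0,0,24.2],[0,0,24.2],[0,0,24.2],[0,0,24.2],[0,0,24.2],[0,0,24.2],[0,0,24.2],[0,0,24.2],[0,0,24.2],[0,0,24.2],[0,0,24.2],[0,0,24.2],[0,0,24.2],[0,0,24.2]]}' 0.06 60; python3 to.py .4428,.1609,.003,-.006
```

```text
time: 3.6
tool_pos: [0.444, 0.1606, 0.0926]
eef_rot: [1.0, -0.003, 0.001, -0.0]
ft_force: [-0.1, 0.2, 1.2]
opening: 0.0602
grasp_force: 0.0
.4428,.1609,.003,-.006 [-0.0014, -0.0002, 0.0896] [-0.0, -0.1, -0.0]
```

```bash
python3 -m inch '{"translation":[[-0.001,0,0.03],[-0.001,0,0.05],[-0.001,0,0.065],[-0.001,0,0.075],[-0.001,0,0.083],[-0.001,0,0.089],[-0.001,0,0.089],[-0.001,0,0.089]],"delta_rot":[[0,0,0],[0,0,0],[0,0,0],[0,0,0],[0,0,0],[0,0,0],[0,0,0],[0,0,0]]}' && python3 -m inch '{"translation":[[0,0,0],[0,0,0],[0,0,0],[0,0,0],[0,0,0],[0,0,0],[0,0,-0.01],[0,0,-0.04],[0,0,-0.08],[0,0,-0.1],[0,0,-0.1]],"delta_rot":[[0,0,0],[0,0,0],[0,0,0],[0,0,0],[0,0,0],[0,0,0],[0,0,0],[0,0,0],[0,0,0],[0,0,0],[0,0,0]]}' 0.01 80; python3 to.py .5961,-.0366,.1,-.1745 .5961,-.0366,.045,-.1745
```

```text
time: 4.6
tool_pos: [0.4422, 0.1606, 0.0026]
eef_rot: [1.0, -0.003, 0.0, -0.0]
ft_force: [-0.6, 0.6, 0.8]
opening: 0.0599
grasp_force: 0.0
time: 5.98
tool_pos: [0.4432, 0.1607, 0.1041]
eef_rot: [1.0, -0.003, 0.002, -0.0]
ft_force: [-0.3, -0.3, -2.4]
opening: 0.0267
grasp_force: 78.4
.5961,-.0366,.1,-.1745 [0.1542, 0.1963, 0.0046] [-0.0, -0.2, 9.6]
.5961,-.0366,.045,-.1745 [0.154, 0.1964, 0.0596] [-0.0, -0.2, 9.6]
```

```bash
python3 -m inch '{"translation":[[0.05,0.06,0.0],[0.154,0.196,0.0],[0.154,0.196,0.0],[0.154,0.196,0.0],[0.154,0.196,0.0],[0.154,0.196,0.03],[0.154,0.196,0.045],[0.154,0.196,0.045],[0.154,0.196,0.045]],"delta_rot":[[0,0,3],[0,0,9.6],[0,0,9.6],[0,0,9.6],[0,0,9.6],[0,0,9.6],[0,0,9.6],[0,0,9.6],[0,0,9.6]]}'; python3 to.py .5961,-.0366,.025,-.1745; python3 - <<'E'
from h import *
for c in("top","scene"):
    save(c,c+"1")
    for n in("short_riser","small_station"): print(c,n,[(w(c,d["at"]).round(4).tolist(),round(d["conf"],2)) for d in ctrl.mark_of(n,c)[:2]])
E
```

```text
time: 7.1
tool_pos: [0.5949, -0.0361, 0.0579]
eef_rot: [0.996, -0.087, 0.0, 0.0]
ft_force: [-0.2, -0.1, -1.5]
opening: 0.0266
grasp_force: 78.8
.5961,-.0366,.025,-.1745 [0.0012, 0.0003, 0.0329] [-0.0, -0.0, 0.1]
top short_riser [([0.5935, -0.036, 0.0587], 0.47)]
top small_station [([0.5978, -0.0372, 0.0206], 0.56)]
scene short_riser [([0.594, -0.0388, 0.0542], 0.61)]
scene small_station [([0.5969, -0.0397, 0.0265], 0.81)]
```

View pics/scene1.png

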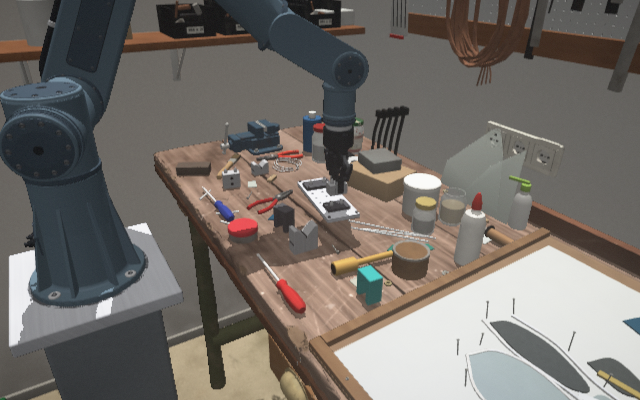

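The scene view shows the gripper near (338,175) and the fixture's near pad at (337,206). I need to check where the projections put them.

```bash
python3 - <<'E'
from h import *
s=ctrl.get_state();print(s["tool_pos"])
for n,p in dict(small=(.5961,-.0366,.022),wide=(.6205,.1013,.022),tcp=s["tool_pos"]).items(): print(n,proj("scene",p),proj("top",p))
a=cv2.imread("pics/scene1.png");b=cv2.imread("pics/top1.png")
cv2.imwrite("pics/c1.png",np.hstack([cv2.resize(a[140:240,280:380],(400,400),interpolation=2),cv2.resize(b[120:220,230:330],(400,400),interpolation=2)]))
E
```

```text
[ 0.59503755 -0.03647595  0.05799071]
small (np.float64(336.1442304330902), np.float64(203.67791673268556)) (np.float64(316.741923284556), np.float64(165.92485933677526))
wide (np.float64(317.1726058301469), np.float64(182.38229163242784)) (np.float64(260.04795818085285), np.float64(157.38505543677616))
tcp (np.float64(336.1424858798845), np.float64(191.4302202220124)) (np.float64(316.5355619875683), np.float64(163.04263055770656))
```

View pics/c1.png

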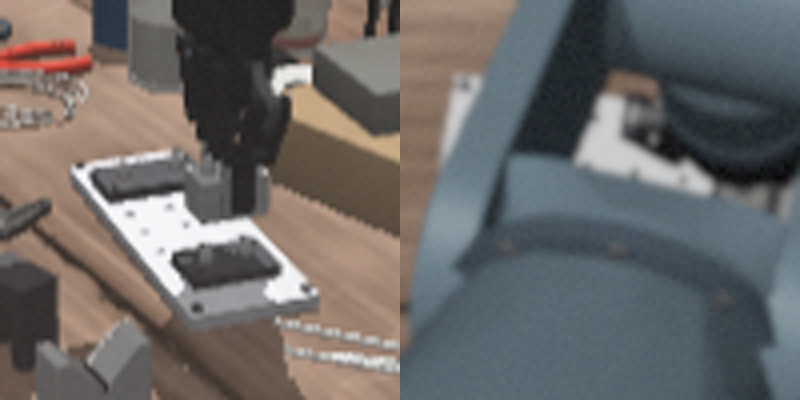

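```bash
python3 -m inch '{"translation":[[0.001,0,0.008],[0.001,0,0.016],[0.001,0,0.02],[0.001,0,0.022],[0.001,0,0.024],[0.001,0,0.026],[0.001,0,0.026]],"delta_rot":[[0,0,0],[0,0,0],[0,0,0],[0,0,0],[0,0,0],[0,0,0],[0,0,0]]}'
```

```text
time: 8.28
tool_pos: [0.5955, -0.0366, 0.0312]
eef_rot: [0.996, -0.087, -0.0, -0.0]
ft_force: [-0.9, -0.3, -1.5]
opening: 0.0267
grasp_force: 78.8
```

```bash
python3 -m inch '{"translation":[[0,0,0.002],[0,0,0.004],[0,0,0.006],[0,0,0.007],[0,0,0.007]],"delta_rot":[[0,0,0],[0,0,0],[0,0,0],[0,0,0],[0,0,0]]}'; python3 -m inch '{"translation":[[0,0,0.001],[0,0,0.002],[0,0,0.002]],"delta_rot":[[0,0,0],[0,0,0],[0,0,0]]}'
```

```text
time: 8.9
tool_pos: [0.5956, -0.0365, 0.0249]
eef_rot: [0.996, -0.087, -0.0, -0.0]
ft_force: [-3.2, 1.2, 5.0]
opening: 0.027
grasp_force: 79.8
time: 9.28
tool_pos: [0.5957, -0.0365, 0.0249]
eef_rot: [0.996, -0.087, -0.0, 0.0]
ft_force: [-11.2, 1.8, 19.7]
opening: 0.0266
grasp_force: 81.8
```

```bash
python3 -m inch '{"translation":[[0,0,-0.002],[0,0,-0.002],[0,0,-0.002],[0,0,-0.03],[0,0,-0.08],[0,0,-0.11],[0,0,-0.11],[0,0,-0.11]],"delta_rot":[[0,0,0],[0,0,0],[0,0,0],[0,0,0],[0,0,0],[0,0,0],[0,0,0],[0,0,0]]}' 0.06; python3 to.py .529,.2963,.1,-.0393 .529,.2963,.003,-.0393
```

```text
time: 10.28
tool_pos: [0.5949, -0.0365, 0.1311]
eef_rot: [0.996, -0.087, -0.001, -0.0]
ft_force: [0.3, 0.7, -1.0]
opening: 0.0602
grasp_force: 0.0
.529,.2963,.1,-.0393 [-0.1225, -0.3163, 0.0314] [-0.0, 0.1, -7.7]
.529,.2963,.003,-.0393 [-0.1223, -0.3163, 0.1284] [-0.0, 0.1, -7.7]
```

```bash
python3 -m inch '{"translation":[[-0.1225,-0.316,0],[-0.1225,-0.316,0],[-0.1225,-0.316,0],[-0.1225,-0.316,0],[-0.1225,-0.316,0],[-0.1225,-0.316,0.02],[-0.1225,-0.316,0.05],[-0.1225,-0.316,0.05],[-0.1225,-0.316,0.05]],"delta_rot":[[0,0,-7.7],[0,0,-7.7],[0,0,-7.7],[0,0,-7.7],[0,0,-7.7],[0,0,-7.7],[0,0,-7.7],[0,0,-7.7],[0,0,-7.7]]}'; python3 to.py  .529,.2963,.002,-.0393; python3 - <<'E'
from fit import *
save("scene","s2");save("top","t3")
fit("short_riser",["top"],(.5961,-.0366),(-.17,),.022)
fit("short_riser",["scene"],(.5961,-.0366),(-.17,),.022)
E
```

```text
time: 11.4
tool_pos: [0.5296, 0.2954, 0.082]
eef_rot: [1.0, -0.02, -0.001, 0.0]
ft_force: [-0.3, 0.5, 0.3]
opening: 0.0599
grasp_force: 0.0
.529,.2963,.002,-.0393 [-0.0006, -0.001, 0.08] [0.0, 0.1, -0.1]
short_riser ['top'] [ 0.5959 -0.0366 -0.1583] 0.087
short_riser ['scene'] [ 0.5936 -0.0382 -0.2705] 0.138
```

Riser is home. Now grasp the narrow cradle.

```bash
python3 -m inch '{"translation":[[-0.0005,-0.001,0.03],[-0.0005,-0.001,0.05],[-0.0005,-0.001,0.065],[-0.0005,-0.001,0.073],[-0.0005,-0.001,0.078],[-0.0005,-0.001,0.08],[-0.0005,-0.001,0.08]],"delta_rot":[[0,0,0],[0,0,0],[0,0,0],[0,0,0],[0,0,0],[0,0,0],[0,0,0]]}' && python3 -m inch '{"translation":[[0,0,0],[0,0,0],[0,0,0],[0,0,0],[0,0,0],[0,0,0],[0,0,-0.01],[0,0,-0.04],[0,0,-0.08],[0,0,-0.12],[0,0,-0.12]],"delta_rot":[[0,0,0],[0,0,0],[0,0,0],[0,0,0],[0,0,0],[0,0,0],[0,0,0],[0,0,0],[0,0,0],[0,0,0],[0,0,0]]}' 0.01 80; python3 to.py .5958,-.0366,.12,-.1745 .5958,-.0366,.08,-.1745
```

```text
time: 12.48
tool_pos: [0.5295, 0.297, 0.0026]
eef_rot: [1.0, -0.02, 0.0, -0.0]
ft_force: [-0.3, -1.0, -0.5]
opening: 0.0601
grasp_force: 0.0
time: 13.85
tool_pos: [0.5316, 0.2977, 0.1263]
eef_rot: [1.0, -0.02, 0.003, -0.001]
ft_force: [-0.4, 0.2, -2.5]
opening: 0.027
grasp_force: 78.9
.5958,-.0366,.12,-.1745 [0.0774, 0.3315, 0.006] [-0.2, -0.4, 7.7]
.5958,-.0366,.08,-.1745 [0.0771, 0.3316, 0.046] [-0.2, -0.4, 7.7]
```

```bash
python3 -m inch '{"translation":[[0.077,0.3315,0],[0.077,0.3315,0],[0.077,0.3315,0],[0.077,0.3315,0],[0.077,0.3315,0],[0.077,0.3315,0],[0.077,0.3315,0.02],[0.077,0.3315,0.04],[0.077,0.3315,0.04],[0.077,0.3315,0.04]],"delta_rot":[[0,0,7.7],[0,0,7.7],[0,0,7.7],[0,0,7.7],[0,0,7.7],[0,0,7.7],[0,0,7.7],[0,0,7.7],[0,0,7.7],[0,0,7.7]]}'; python3 to.py .5958,-.0366,.061,-.1745 .5958,-.0366,.0547,-.1745
```

```text
time: 15.1
tool_pos: [0.5927, -0.0363, 0.0819]
eef_rot: [0.996, -0.086, -0.0, -0.0]
ft_force: [0.7, -0.1, -1.0]
opening: 0.0265
grasp_force: 79.4
.5958,-.0366,.061,-.1745 [0.0031, -0.0002, 0.0209] [-0.0, 0.0, 0.1]
.5958,-.0366,.0547,-.1745 [0.0031, -0.0002, 0.0272] [-0.0, 0.0, 0.1]
```

```bash
python3 -m inch '{"translation":[[0.003,0,0],[0.003,0,0.008],[0.003,0,0.014],[0.003,0,0.018],[0.003,0,0.02],[0.003,0,0.02]],"delta_rot":[[0,0,0],[0,0,0],[0,0,0],[0,0,0],[0,0,0],[0,0,0]]}'; python3 to.py .5958,-.0366,.0547,-.1745
```

```text
time: 15.85
tool_pos: [0.5958, -0.038, 0.0621]
eef_rot: [0.996, -0.087, -0.0, -0.0]
ft_force: [0.5, 0.3, -1.3]
opening: 0.0266
grasp_force: 79.4
.5958,-.0366,.0547,-.1745 [-0.0003, -0.0013, 0.0074] [-0.0, 0.0, 0.0]
```

```bash
python3 -m inch '{"translation":[[0,-0.001,0.002],[0,-0.001,0.004],[0,-0.001,0.006],[0,-0.001,0.008],[0,-0.001,0.009],[0,-0.001,0.009]],"delta_rot":[[0,0,0],[0,0,0],[0,0,0],[0,0,0],[0,0,0],[0,0,0]]}'
```

```text
time: 16.6
tool_pos: [0.5962, -0.037, 0.055]
eef_rot: [0.996, -0.087, -0.0, 0.0]
ft_force: [-6.6, 0.9, 11.2]
opening: 0.0266
grasp_force: 81.2
```

```bash
python3 -m inch '{"translation":[[0,0,0.001],[0,0,0.0015],[0,0,0.0015]],"delta_rot":[[0,0,0],[0,0,0],[0,0,0]]}'; python3 -m inch '{"translation":[[0,0,-0.002],[0,0,-0.002],[0,0,-0.002],[0,0,-0.03],[0,0,-0.08],[0,0,-0.08],[0,0,-0.08]],"delta_rot":[[0,0,0],[0,0,0],[0,0,0],[0,0,0],[0,0,0],[0,0,0],[0,0,0]]}' 0.06; python3 to.py .4341,-.1481,.13,-.038 .4341,-.1481,.015,-.038
```

```text
time: 16.98
tool_pos: [0.5964, -0.037, 0.055]
eef_rot: [0.996, -0.087, -0.0, 0.0]
ft_force: [-11.4, 1.5, 22.8]
opening: 0.0264
grasp_force: 82.5
time: 17.85
tool_pos: [0.5958, -0.0369, 0.1313]
eef_rot: [0.996, -0.087, -0.0, -0.0]
ft_force: [0.1, -0.1, -1.1]
opening: 0.0599
grasp_force: 0.0
.4341,-.1481,.13,-.038 [-0.14, 0.1375, 0.0014] [-0.0, 0.0, -7.8]
.4341,-.1481,.015,-.038 [-0.14, 0.1375, 0.1164] [-0.0, 0.0, -7.8]
```

```bash
python3 - <<'E'
from fit import *
save("scene","s3");save("top","t4")
for n,p,y in [("wide_cradle",(.434,-.148),(-.04,)),("saddle_weight",(.4395,-.0424),(.26,)),("lamp_stem",(.536,-.28),(-.11,))]:
    for c in (["scene"],["top"],["scene","top"]): 
        try: q=fit(n,c,p,y)
        except Exception as e: print(n,c,e)
E
```

```text
wide_cradle ['scene'] [ 0.4323 -0.1521  0.1794] 0.156
wide_cradle ['top'] [ 0.434  -0.1486 -0.0369] 0.059
wide_cradle ['scene', 'top'] [ 0.434  -0.1486 -0.0357] 0.23
saddle_weight ['scene'] [ 0.4381 -0.0456  0.1348] 0.184
saddle_weight [] [ 0.4395 -0.0424  0.26  ] 0.0
saddle_weight ['scene'] [ 0.4381 -0.0456  0.1348] 0.184
lamp_stem [] [ 0.536 -0.28  -0.11 ] 0.0
lamp_stem ['top'] [ 0.536  -0.2814 -0.1149] 0.128
lamp_stem ['top'] [ 0.536  -0.2814 -0.1149] 0.128
```

```bash
python3 -m inch '{"translation":[[-0.14,0.138,0],[-0.14,0.138,0],[-0.14,0.138,0],[-0.14,0.138,0],[-0.14,0.138,0],[-0.14,0.138,0.02],[-0.14,0.138,0.03],[-0.14,0.138,0.03]],"delta_rot":[[0,0,-7.8],[0,0,-7.8],[0,0,-7.8],[0,0,-7.8],[0,0,-7.8],[0,0,-7.8],[0,0,-7.8],[0,0,-7.8]]}'; python3 to.py  .434,-.1486,.012,-.037
```

```text
time: 19.55
tool_pos: [0.4344, -0.1477, 0.101]
eef_rot: [1.0, -0.018, -0.001, -0.001]
ft_force: [-0.4, 1.4, 0.3]
opening: 0.0599
grasp_force: 0.0
.434,-.1486,.012,-.037 [-0.0003, 0.0011, 0.089] [-0.1, 0.1, 0.0]
```

```bash
python3 -m inch '{"translation":[[0,0.001,0.03],[0,0.001,0.05],[0,0.001,0.065],[0,0.001,0.077],[0,0.001,0.085],[0,0.001,0.089],[0,0.001,0.089]],"delta_rot":[[0,0,0],[0,0,0],[0,0,0],[0,0,0],[0,0,0],[0,0,0],[0,0,0]]}' && python3 -m inch '{"translation":[[0,0,0],[0,0,0],[0,0,0],[0,0,0],[0,0,0],[0,0,0],[0,0,-0.01],[0,0,-0.05],[0,0,-0.1],[0,0,-0.16],[0,0,-0.16],[0,0,-0.16],[0,0,-0.16]],"delta_rot":[[0,0,0],[0,0,0],[0,0,0],[0,0,0],[0,0,0],[0,0,0],[0,0,0],[0,0,0],[0,0,0],[0,0,0],[0,0,0],[0,0,0],[0,0,0]]}' 0.01 80; python3 to.py .6205,.1013,.17,-.1745 .6205,.1013,.06,-.1745
```

```text
time: 20.42
tool_pos: [0.4344, -0.1497, 0.0128]
eef_rot: [1.0, -0.019, 0.0, 0.0]
ft_force: [-0.2, 0.0, -0.5]
opening: 0.0601
grasp_force: 0.0
time: 22.05
tool_pos: [0.4328, -0.1487, 0.1708]
eef_rot: [1.0, -0.019, -0.002, -0.001]
ft_force: [-0.3, -0.4, -2.9]
opening: 0.027
grasp_force: 79.7
.6205,.1013,.17,-.1745 [0.178, -0.2569, 0.0007] [-0.1, 0.2, 7.8]
.6205,.1013,.06,-.1745 [0.1784, -0.2567, 0.1107] [-0.1, 0.2, 7.8]
```

```bash
python3 -m inch '{"translation":[[0.178,-0.257,0],[0.178,-0.257,0],[0.178,-0.257,0],[0.178,-0.257,0],[0.178,-0.257,0],[0.178,-0.257,0],[0.178,-0.257,0],[0.178,-0.257,0.04],[0.178,-0.257,0.08],[0.178,-0.257,0.105],[0.178,-0.257,0.105],[0.178,-0.257,0.105],[0.178,-0.257,0.105]],"delta_rot":[[0,0,7.8],[0,0,7.8],[0,0,7.8],[0,0,7.8],[0,0,7.8],[0,0,7.8],[0,0,7.8],[0,0,7.8],[0,0,7.8],[0,0,7.8],[0,0,7.8],[0,0,7.8],[0,0,7.8]]}'; python3 to.py .6205,.1013,.041,-.1745 .6205,.1013,.0345,-.1745
```

```text
time: 23.68
tool_pos: [0.6232, 0.1, 0.0698]
eef_rot: [0.996, -0.087, 0.002, -0.0]
ft_force: [0.3, 0.2, -3.1]
opening: 0.027
grasp_force: 80.3
.6205,.1013,.041,-.1745 [-0.003, -0.0008, 0.0287] [-0.0, -0.2, -0.0]
.6205,.1013,.0345,-.1745 [-0.003, -0.0008, 0.0352] [-0.0, -0.2, -0.0]
```

```bash
python3 -m inch '{"translation":[[-0.001,0,0.005],[-0.001,0,0.013],[-0.001,0,0.017],[-0.001,0,0.017],[-0.001,0,0.017]],"delta_rot":[[0,0,0],[0,0,0],[0,0,0],[0,0,0],[0,0,0]]}'; python3 to.py .6205,.1013,.041,-.1745 .6205,.1013,.0345,-.1745
```

```text
time: 24.3
tool_pos: [0.621, 0.1006, 0.0508]
eef_rot: [0.996, -0.087, 0.0, 0.0]
ft_force: [-0.1, -0.2, -2.8]
opening: 0.0271
grasp_force: 80.3
.6205,.1013,.041,-.1745 [-0.0006, -0.0006, 0.0098] [-0.0, -0.0, 0.0]
.6205,.1013,.0345,-.1745 [-0.0006, -0.0006, 0.0163] [-0.0, -0.0, 0.0]
```

```bash
python3 -m inch '{"translation":[[-0.0005,-0.0005,0.003],[-0.0005,-0.0005,0.006],[-0.0005,-0.0005,0.008],[-0.0005,-0.0005,0.01],[-0.0005,-0.0005,0.01]],"delta_rot":[[0,0,0],[0,0,0],[0,0,0],[0,0,0],[0,0,0]]}'; python3 to.py .6205,.1013,.0345,-.1745
```

```text
time: 24.92
tool_pos: [0.6204, 0.1012, 0.0405]
eef_rot: [0.996, -0.087, -0.0, -0.0]
ft_force: [0.7, 0.6, -2.6]
opening: 0.0267
grasp_force: 80.3
.6205,.1013,.0345,-.1745 [0.0001, -0.0002, 0.006] [0.0, 0.0, 0.0]
```

```bash
python3 -m inch '{"translation":[[0,0,0.002],[0,0,0.004],[0,0,0.006],[0,0,0.0075],[0,0,0.0085],[0,0,0.0085]],"delta_rot":[[0,0,0],[0,0,0],[0,0,0],[0,0,0],[0,0,0],[0,0,0]]}'
```

```text
time: 25.68
tool_pos: [0.6207, 0.1012, 0.0354]
eef_rot: [0.996, -0.087, -0.0, 0.0]
ft_force: [-10.7, -0.1, 19.9]
opening: 0.0272
grasp_force: 83.7
```

```bash
python3 -m inch '{"translation":[[0,0,0.001],[0,0,0.002],[0,0,0.002]],"delta_rot":[[0,0,0],[0,0,0],[0,0,0]]}';  python3 -m inch '{"translation":[[0,0,-0.003],[0,0,-0.003],[0,0,-0.003],[0,0,-0.03],[0,0,-0.09],[0,0,-0.15],[0,0,-0.15],[0,0,-0.15],[0,0,-0.15]],"delta_rot":[[0,0,0],[0,0,0],[0,0,0],[0,0,0],[0,0,0],[0,0,0],[0,0,0],[0,0,0],[0,0,0]]}' 0.06; python3 to.py .536,-.2817,.18,3.027
```

```text
time: 26.05
tool_pos: [0.6207, 0.1012, 0.0354]
eef_rot: [0.996, -0.087, -0.0, 0.0]
ft_force: [-18.8, -1.6, 34.1]
opening: 0.0271
grasp_force: 85.6
time: 27.18
tool_pos: [0.6192, 0.1011, 0.1778]
eef_rot: [0.996, -0.087, -0.002, 0.0]
ft_force: [0.2, 0.2, -0.4]
opening: 0.0601
grasp_force: 0.0
.536,-.2817,.18,3.027 [-0.0156, 0.3915, -0.0019] [0.4, -0.0, 176.6]
```

```bash
python3 -m inch '{"translation":[[-0.0156,0.05,0],[-0.0156,0.1,0],[-0.0156,0.15,0],[-0.0156,0.2,0],[-0.0156,0.25,0],[-0.0156,0.3,0],[-0.0156,0.35,0],[-0.0156,0.391,0],[-0.0156,0.391,0],[-0.0156,0.391,0],[-0.0156,0.391,0],[-0.0156,0.391,0],[-0.0156,0.391,0],[-0.0156,0.391,0],[-0.0156,0.391,0],[-0.0156,0.391,0],[-0.0156,0.391,0],[-0.0156,0.391,0],[-0.0156,0.391,0]],"delta_rot":[[0,0,-10],[0,0,-20],[0,0,-30],[0,0,-40],[0,0,-50],[0,0,-60],[0,0,-70],[0,0,-80],[0,0,-90],[0,0,-100],[0,0,-110],[0,0,-120],[0,0,-130],[0,0,-140],[0,0,-150],[0,0,-160],[0,0,-170],[0,0,-175],[0,0,-175]]}' 0.05; python3 - <<'E'
from fit import *
save("scene","s5");save("top","t5"); print(ctrl.get_state()["joint_pos"].round(2))
fit("wide_cradle",["top"],(.6205,.1013),(-.17,),.022)
fit("narrow_cradle",["top"],(.596,-.0366),(-.17,),.052)
fit("wide_cradle",["scene"],(.6205,.1013),(-.17,),.022)
fit("narrow_cradle",["scene"],(.596,-.0366),(-.17,),.052)
fit("saddle_weight",["top"],(.4395,-.0424),(.26,))
a=cv2.imread("pics/s5.png");b=cv2.imread("pics/t5.png")
cv2.imwrite("pics/c5.png",np.hstack([cv2.resize(a[130:230,280:380],(400,400),interpolation=2),cv2.resize(b[100:250,300:450],(400,400),interpolation=2)]))
E
python3 to.py .536,-.2817,.003,3.027
```

```text
time: 29.55
tool_pos: [0.5367, -0.2807, 0.1785]
eef_rot: [0.131, 0.991, 0.001, -0.001]
ft_force: [-0.1, 0.5, -0.0]
opening: 0.0498
grasp_force: 0.0
[-0.68  0.3   1.57  0.    1.27 -1.99]
wide_cradle ['top'] [ 0.6203  0.1005 -0.1561] 0.093
narrow_cradle ['top'] [ 0.5964 -0.037  -0.1691] 0.124
wide_cradle ['scene'] [ 0.6184  0.0988 -0.032 ] 0.181
narrow_cradle ['scene'] [ 0.5917 -0.0387  0.0287] 0.133
saddle_weight ['top'] [ 0.4382 -0.0431  0.1737] 0.126
.536,-.2817,.003,3.027 [0.0012, -0.0008, 0.1772] [0.0, -0.0, -8.4]
```

View pics/c5.png

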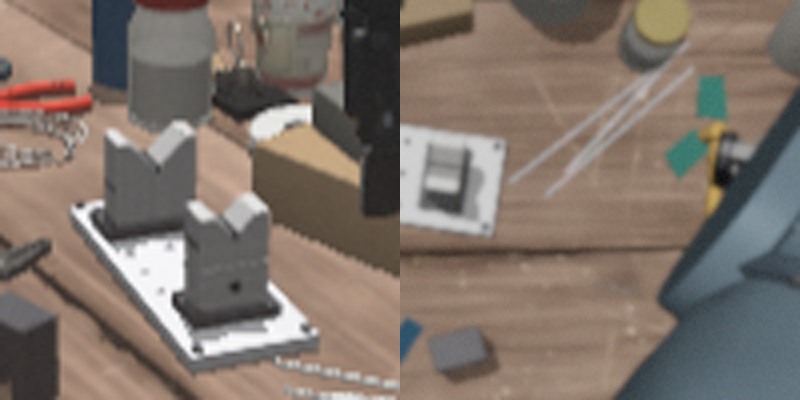

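Left crop: both cradles stand fully home, grooves aligned. Now the stem.

```bash
python3 -m inch '{"translation":[[0.001,-0.001,0.05],[0.001,-0.001,0.1],[0.001,-0.001,0.13],[0.001,-0.001,0.15],[0.001,-0.001,0.163],[0.001,-0.001,0.171],[0.001,-0.001,0.1755],[0.001,-0.001,0.1755],[0.001,-0.001,0.1755]],"delta_rot":[[0,0,-4],[0,0,-8.4],[0,0,-8.4],[0,0,-8.4],[0,0,-8.4],[0,0,-8.4],[0,0,-8.4],[0,0,-8.4],[0,0,-8.4]]}' && python3 -m inch '{"translation":[[0,0,0],[0,0,0],[0,0,0],[0,0,0],[0,0,0],[0,0,0],[0,0,-0.02],[0,0,-0.06],[0,0,-0.11],[0,0,-0.16],[0,0,-0.17],[0,0,-0.17],[0,0,-0.17]],"delta_rot":[[0,0,0],[0,0,0],[0,0,0],[0,0,0],[0,0,0],[0,0,0],[0,0,0],[0,0,0],[0,0,0],[0,0,0],[0,0,0],[0,0,0],[0,0,0]]}' 0 60; python3 to.py .6083,.0323,.17,1.396
```

```text
time: 31.02
tool_pos: [0.5367, -0.2823, 0.0055]
eef_rot: [0.057, 0.998, -0.0, 0.001]
ft_force: [-0.3, -0.1, 0.4]
opening: 0.0505
grasp_force: 0.0
time: 32.65
tool_pos: [0.5349, -0.281, 0.1722]
eef_rot: [0.057, 0.998, 0.001, -0.002]
ft_force: [-0.7, -0.5, -2.9]
opening: 0.0115
grasp_force: 58.9
.6083,.0323,.17,1.396 [-0.037, 0.3196, 0.0028] [-0.1, -0.3, 93.4]
```

```bash
python3 -m inch '{"translation":[[-0.005,0.03,0],[-0.01,0.08,0],[-0.015,0.12,0],[-0.02,0.16,0],[-0.025,0.2,0],[-0.03,0.24,0],[-0.035,0.28,0],[-0.037,0.32,0],[-0.037,0.32,0],[-0.037,0.32,0],[-0.037,0.32,0],[-0.037,0.32,0],[-0.037,0.32,0.03],[-0.037,0.32,0.05],[-0.037,0.32,0.06],[-0.037,0.32,0.06],[-0.037,0.32,0.06]],"delta_rot":[[0,0,9],[0,0,18],[0,0,27],[0,0,36],[0,0,45],[0,0,54],[0,0,63],[0,0,72],[0,0,81],[0,0,90],[0,0,93.4],[0,0,93.4],[0,0,93.4],[0,0,93.4],[0,0,93.4],[0,0,93.4],[0,0,93.4]]}'; python3 - <<'E'
from h import *
save("scene","s6");save("top","t6")
for c in("scene","top"): print([(w(c,d["at"]).round(4),d["conf"]) for d in ctrl.mark_of("lamp_stem",c)[:2]])
a=cv2.imread("pics/s6.png")
cv2.imwrite("pics/c6.png",cv2.resize(a[110:230,260:400],(700,600),interpolation=2))
E
python3 to.py .6083,.0323,.075,1.396
```

```text
time: 34.78
tool_pos: [0.6103, 0.0316, 0.1157]
eef_rot: [0.766, 0.643, 0.001, 0.001]
ft_force: [1.1, -0.2, -3.2]
opening: 0.0116
grasp_force: 59.0
[(array([0.614 , 0.038 , 0.1256]), 0.65)]
[(array([0.6196, 0.1006, 0.0207]), 0.72)]
.6083,.0323,.075,1.396 [0.0003, -0.002, 0.0407] [0.1, -0.0, 0.0]
```

View pics/c6.png

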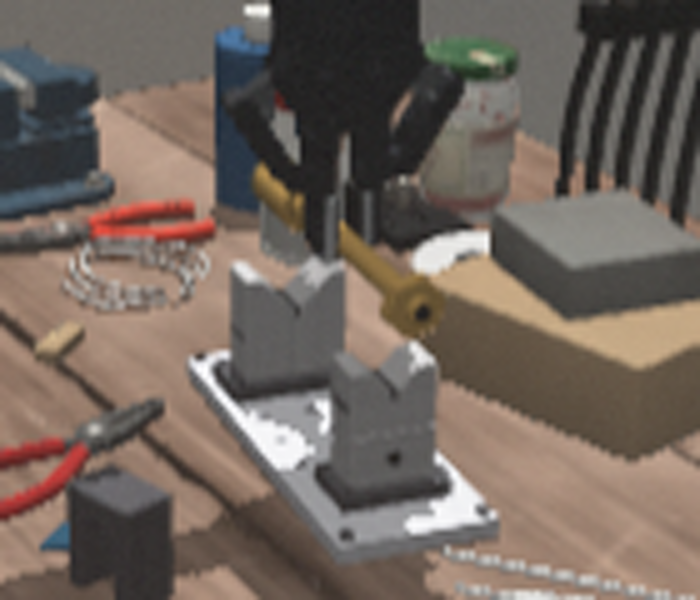

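Stem hangs level over the fixture, nut toward the near (small) station and cup over the wide one.

```bash
python3 -m inch '{"translation":[[0,-0.002,0.01],[0,-0.002,0.02],[0,-0.002,0.03],[0,-0.002,0.034],[0,-0.002,0.037],[0,-0.002,0.039],[0,-0.002,0.041],[0,-0.002,0.041]],"delta_rot":[[0,0,0],[0,0,0],[0,0,0],[0,0,0],[0,0,0],[0,0,0],[0,0,0],[0,0,0]]}'
```

```text
time: 35.98
tool_pos: [0.6078, 0.0321, 0.0744]
eef_rot: [0.766, 0.643, 0.0, 0.0]
ft_force: [-2.6, 0.0, 1.1]
opening: 0.0115
grasp_force: 59.4
```

```bash
python3 -m inch '{"translation":[[0,0,0.001],[0,0,0.001]],"delta_rot":[[0,0,0],[0,0,0]]}'; python3 -m inch '{"translation":[[0,0,0],[0,0,0],[0,0,0],[0,0,0],[0,0,-0.01],[0,0,-0.03],[0,0,-0.08],[0,0,-0.1],[0,0,-0.1]],"delta_rot":[[0,0,0],[0,0,0],[0,0,0],[0,0,0],[0,0,0],[0,0,0],[0,0,0],[0,0,0],[0,0,0]]}' 0.05; python3 to.py .4395,-.0424,.17,.26
```

```text
time: 36.22
tool_pos: [0.608, 0.0321, 0.0744]
eef_rot: [0.766, 0.643, 0.0, 0.0]
ft_force: [-5.7, 0.6, 9.5]
opening: 0.0117
grasp_force: 60.1
time: 37.35
tool_pos: [0.6091, 0.0319, 0.1756]
eef_rot: [0.766, 0.643, 0.002, 0.002]
ft_force: [-0.0, -0.0, -0.4]
opening: 0.0499
grasp_force: 0.0
.4395,-.0424,.17,.26 [-0.1026, -0.1542, 0.0048] [0.3, -0.2, 65.1]
```

```bash
python3 -m inch '{"translation":[[-0.02,-0.03,-0.01],[-0.04,-0.06,-0.01],[-0.06,-0.09,0],[-0.08,-0.12,0],[-0.103,-0.154,0],[-0.103,-0.154,0],[-0.103,-0.154,0],[-0.103,-0.154,0.03],[-0.103,-0.154,0.06],[-0.103,-0.154,0.07],[-0.103,-0.154,0.07],[-0.103,-0.154,0.07]],"delta_rot":[[0,0,10],[0,0,20],[0,0,30],[0,0,40],[0,0,50],[0,0,60],[0,0,65.5],[0,0,65.5],[0,0,65.5],[0,0,65.5],[0,0,65.5],[0,0,65.5]]}' 0.078; python3 - <<'E'
from h import *
save("scene","s7");save("top","t7")
a=cv2.imread("pics/s7.png");b=cv2.imread("pics/t7.png")
cv2.imwrite("pics/c7.png",np.hstack([cv2.resize(a[140:260,240:360],(400,400),interpolation=2),cv2.resize(b[100:250,210:360],(400,400),interpolation=2)]))
E
python3 to.py .439,-.0426,.009,.25
```

```text
time: 38.85
tool_pos: [0.4388, -0.0429, 0.1035]
eef_rot: [0.992, 0.126, 0.001, 0.0]
ft_force: [0.1, 0.4, 0.2]
opening: 0.0776
grasp_force: 0.0
.439,-.0426,.009,.25 [-0.0, -0.0005, 0.0948] [0.1, -0.1, 0.2]
```

View pics/c7.png

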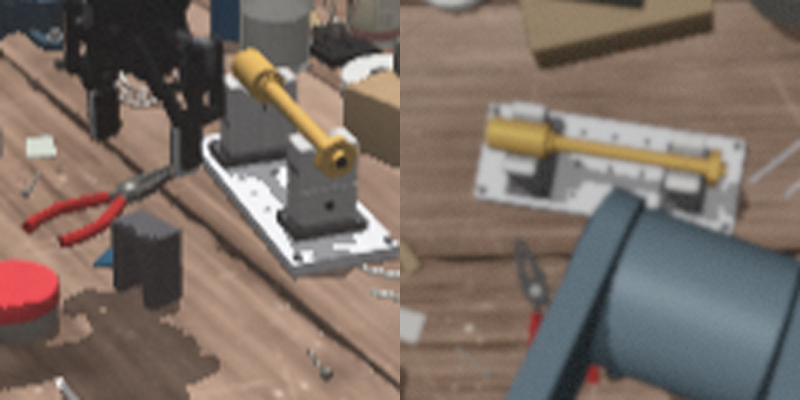

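Stem lies in both grooves. The saddle is free at (145,250) in the left crop, below the open fingers.

```bash
python3 -m inch '{"translation":[[0,-0.0005,0.03],[0,-0.0005,0.05],[0,-0.0005,0.065],[0,-0.0005,0.08],[0,-0.0005,0.09],[0,-0.0005,0.0945],[0,-0.0005,0.0945]],"delta_rot":[[0,0,0],[0,0,0],[0,0,0],[0,0,0],[0,0,0],[0,0,0],[0,0,0]]}' && python3 -m inch '{"translation":[[0,0,0],[0,0,0],[0,0,0],[0,0,0],[0,0,0],[0,0,0],[0,0,-0.02],[0,0,-0.06],[0,0,-0.11],[0,0,-0.16],[0,0,-0.16],[0,0,-0.16],[0,0,-0.16]],"delta_rot":[[0,0,0],[0,0,0],[0,0,0],[0,0,0],[0,0,0],[0,0,0],[0,0,0],[0,0,0],[0,0,0],[0,0,0],[0,0,0],[0,0,0],[0,0,0]]}' 0.02 80; python3 to.py .6083,.0323,.17,1.396
python3 - <<'E'
from fit import *
save("top","t8")
fit("lamp_stem",["top"],(.6083,.0323),(-1.745,),.0839)
E
```

```text
time: 39.83
tool_pos: [0.438, -0.0422, 0.0082]
eef_rot: [0.992, 0.126, -0.0, -0.0]
ft_force: [0.1, 0.1, 0.1]
opening: 0.078
grasp_force: 0.0
time: 41.45
tool_pos: [0.4364, -0.0416, 0.1661]
eef_rot: [0.992, 0.126, -0.002, -0.001]
ft_force: [0.3, -0.5, -4.0]
opening: 0.0452
grasp_force: 82.9
.6083,.0323,.17,1.396 [0.1849, -0.0285, -0.0045] [-0.2, 0.1, -65.5]
lamp_stem ['top'] [ 0.6086  0.0348 -1.7521] 0.109
```

```bash
python3 -m inch '{"translation":[[0.02,-0.003,-0.01],[0.05,-0.01,-0.01],[0.08,-0.015,-0.01],[0.11,-0.02,-0.01],[0.15,-0.025,-0.01],[0.185,-0.028,-0.01],[0.185,-0.028,0],[0.185,-0.028,0],[0.185,-0.028,0.02],[0.185,-0.028,0.04],[0.185,-0.028,0.04],[0.185,-0.028,0.04]],"delta_rot":[[0,0,-10],[0,0,-20],[0,0,-30],[0,0,-40],[0,0,-50],[0,0,-60],[0,0,-65.5],[0,0,-65.5],[0,0,-65.5],[0,0,-65.5],[0,0,-65.5],[0,0,-65.5]]}'; python3 - <<'E'
from h import *
save("scene","s9")
a=cv2.imread("pics/s9.png")
cv2.imwrite("pics/c9.png",cv2.resize(a[110:230,260:400],(700,600),interpolation=2))
E
python3 to.py .6085,.033,.095,1.396 .6085,.033,.056,1.396
```

```text
time: 43.05
tool_pos: [0.6101, 0.0312, 0.1283]
eef_rot: [0.766, 0.643, -0.0, -0.0]
ft_force: [1.4, 0.7, -4.3]
opening: 0.0451
grasp_force: 83.2
.6085,.033,.095,1.396 [0.0015, -0.0024, 0.0339] [0.1, -0.0, 0.0]
.6085,.033,.056,1.396 [0.0015, -0.0024, 0.0729] [0.1, -0.0, 0.0]
```

View pics/c9.png

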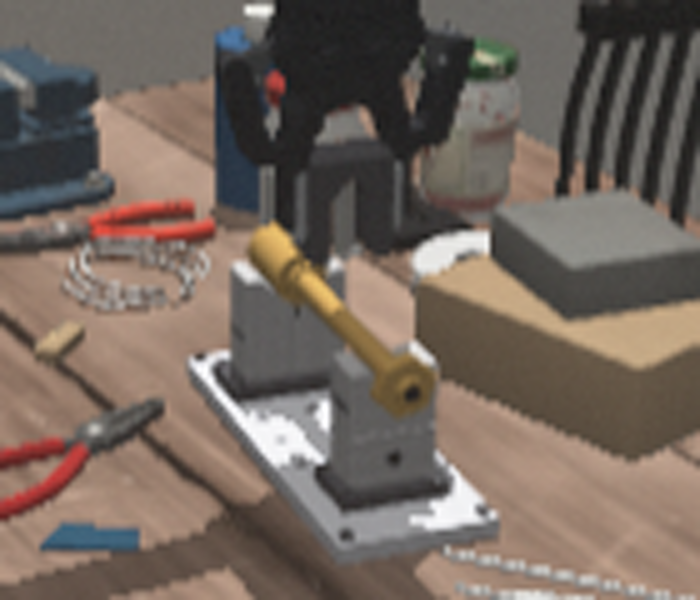

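The saddle is held upright above the tube, slot in line with it. Lower to just around the tube and check force.

```bash
python3 -m inch '{"translation":[[0.0015,-0.002,0],[0.0015,-0.002,0.01],[0.0015,-0.002,0.02],[0.0015,-0.002,0.028],[0.0015,-0.002,0.034],[0.0015,-0.002,0.038],[0.0015,-0.002,0.042],[0.0015,-0.002,0.042]],"delta_rot":[[0,0,0],[0,0,0],[0,0,0],[0,0,0],[0,0,0],[0,0,0],[0,0,0],[0,0,0]]}'; python3 to.py .6085,.033,.056,1.396
```

```text
time: 44.1
tool_pos: [0.6082, 0.0332, 0.086]
eef_rot: [0.766, 0.643, -0.0, -0.0]
ft_force: [-0.4, -0.4, -3.6]
opening: 0.0457
grasp_force: 83.2
.6085,.033,.056,1.396 [-0.0001, 0.0003, 0.03] [-0.0, 0.0, 0.0]
```

```bash
python3 -m inch '{"translation":[[0,0,0.006],[0,0,0.012],[0,0,0.018],[0,0,0.023],[0,0,0.026],[0,0,0.028],[0,0,0.028]],"delta_rot":[[0,0,0],[0,0,0],[0,0,0],[0,0,0],[0,0,0],[0,0,0],[0,0,0]]}'; python3 -m inch '{"translation":[[0,0,0.001],[0,0,0.002],[0,0,0.002]],"delta_rot":[[0,0,0],[0,0,0],[0,0,0]]}'
```

```text
time: 44.98
tool_pos: [0.6084, 0.0332, 0.0584]
eef_rot: [0.766, 0.643, 0.0, 0.0]
ft_force: [-1.2, 0.7, -4.7]
opening: 0.0453
grasp_force: 83.6
time: 45.35
tool_pos: [0.6086, 0.0331, 0.0581]
eef_rot: [0.766, 0.643, 0.0, 0.0]
ft_force: [-6.9, -0.1, 10.6]
opening: 0.045
grasp_force: 85.0
```

```bash
python3 -m inch '{"translation":[[0,0,0],[0,0,0],[0,0,0],[0,0,0],[0,0,-0.01],[0,0,-0.04],[0,0,-0.1],[0,0,-0.14],[0,0,-0.14],[0,0,-0.14]],"delta_rot":[[0,0,0],[0,0,0],[0,0,0],[0,0,0],[0,0,0],[0,0,0],[0,0,0],[0,0,0],[0,0,0],[0,0,0]]}' 0.065; python3 -m inch '{"translation":[[0,-0.05,0],[0,-0.1,0],[0,-0.15,0],[0,-0.2,0],[0,-0.2,0],[0,-0.2,0]],"delta_rot":[[0,0,0],[0,0,0],[0,0,0],[0,0,0],[0,0,0],[0,0,0]]}'; python3 - <<'E'
from h import *
save("scene","s10");save("top","t10")
for c in("scene","top"):
  for n in("saddle_weight","lamp_stem"): print(c,n,[(w(c,d["at"]).round(4),round(d["conf"],2)) for d in ctrl.mark_of(n,c)[:2]])
a=cv2.imread("pics/s10.png");b=cv2.imread("pics/t10.png")
cv2.imwrite("pics/c10.png",np.hstack([cv2.resize(a[130:230,280:380],(400,400),interpolation=2),cv2.resize(b[110:210,230:350],(400,400),interpolation=2)]))
E
```

```text
time: 46.6
tool_pos: [0.6081, 0.0332, 0.1962]
eef_rot: [0.766, 0.643, -0.0, -0.0]
ft_force: [-2.0, 0.0, 0.4]
opening: 0.0649
grasp_force: 0.0
time: 47.35
tool_pos: [0.4116, 0.0677, 0.1959]
eef_rot: [0.766, 0.643, -0.0, -0.0]
ft_force: [0.5, 0.6, 0.3]
opening: 0.065
grasp_force: 0.0
scene saddle_weight [(array([0.6029, 0.0295, 0.0454]), 0.79), (array([ 0.465 , -0.3633,  0.0007]), 0.61)]
scene lamp_stem [(array([0.6083, 0.0371, 0.0836]), 0.5)]
top saddle_weight [(array([ 0.4621, -0.367 , -0.0037]), 0.87), (array([0.603 , 0.0354, 0.0503]), 0.66)]
top lamp_stem [(array([0.61  , 0.031 , 0.0815]), 0.95)]
```

View pics/c10.png

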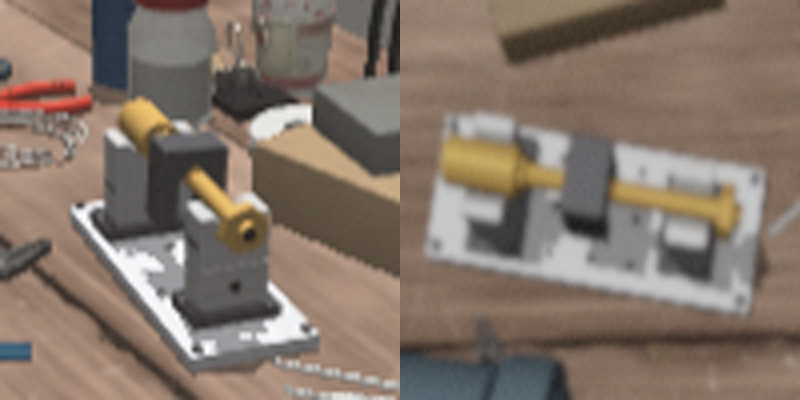

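Saddle hangs on the tube between the cradles. I check its tilt with a fit including roll.

```bash
python3 - <<'E'
from fit import *
import fit as F
save("scene","s11");save("top","t11")
B=M["saddle_weight"][0].copy()
for c in ("top","scene"):
  best=[]
  for roll in np.arange(-.3,.31,.1):
    b=B-[0,0,36]; b=b@R.from_euler("x",roll).as_matrix().T; M["saddle_weight"]=[b]
    print(round(roll,2),end=" "); fit("saddle_weight",[c],(.6085,.033),(-1.745,),.0839)
E
```

```text
-0.3 saddle_weight ['top'] [ 0.605   0.03   -1.7349] 0.394
-0.2 saddle_weight ['top'] [ 0.6077  0.03   -1.7214] 0.342
-0.1 saddle_weight ['top'] [ 0.6077  0.0303 -1.7155] 0.276
0.0 saddle_weight ['top'] [ 0.6077  0.0306 -1.6811] 0.208
0.1 saddle_weight ['top'] [ 0.6072  0.0307 -1.6801] 0.217
0.2 saddle_weight ['top'] [ 0.6064  0.0309 -1.63  ] 0.286
0.3 saddle_weight ['top'] [ 0.6061  0.0311 -1.6798] 0.259
-0.3 saddle_weight ['scene'] [ 0.6075  0.0325 -1.092 ] 0.499
-0.2 saddle_weight ['scene'] [ 0.6064  0.0317 -1.151 ] 0.482
-0.1 saddle_weight ['scene'] [ 0.6068  0.0322 -1.2541] 0.485
0.0 saddle_weight ['scene'] [ 0.608   0.0336 -1.8053] 0.501
0.1 saddle_weight ['scene'] [ 0.6074  0.0346 -1.6453] 0.549
0.2 saddle_weight ['scene'] [ 0.6065  0.0341 -1.247 ] 0.572
0.3 saddle_weight ['scene'] [ 0.6056  0.0339 -1.118 ] 0.596
```

Upright and in place; nothing is touched. Handing in.

```bash
python3 -c "
from rig import ctrl
print(ctrl.finish_job())"
```

```text
the job is handed in; nothing more can be done
None
```

The fixture is set up and handed in at about 48 s of the 128 s limit: riser and both cradles home, stem lying level, saddle hung upright midway by my camera checks; the judge's verdict was not returned.

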